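# Clear the trimming station

## Task

Clear the trimming station: stand each finished block from the plate upright in the blue parts tray, slide the chip bin's lid by its red grip fully open to its end stop, and wipe every loose chip along the plate into the bin with the scraper block held in the gripper; never pinch or press chips with the fingers. Then lay the scraper back lengthwise on its green mat, upright as it was, and slide the lid fully shut again. Leave the mallet, the glue bottle and the tape where they are.

Things in the scene. Friction and masses are not known exactly. Their poses are not given: they have to be found in the camera images.
- station: Fixed trimming station: white-topped wooden plate, a chip bin at one end. Origin on the bench, z up, y along the plate to the bin. Plate top 80 mm up, y -200 to +40 mm, x -110 to +110 mm. Dark fences 12 mm high and thick, inner faces at x +-110 (on past the bin to y +120) and at the back end, y -200; none at the mouth
- bin_mouth (a point): Centre of the mouth of the chip bin, which is sunk into the station beyond the plate's unfenced edge: station x 0, y +80 mm, 80 mm above the bench. The mouth spans station y +40 to +120 mm and x -110 to +110 mm; the bin's floor is 8 mm above the bench
- lid (a joint): Travel of the aluminium sliding lid of the chip bin, m: 0 = fully shut, covering the mouth; 0.085 = fully open at its end stop, mouth free. It slides along the station's +y to open, its top flush with the plate (80 mm up). About 2 N moves it, and it stays where it is left
- lid_grip (a point): Centre of the red grip bar on the lid: 70 mm along the station's x, 16 mm along y, 26 mm high, standing on the lid from 80 to 106 mm above the bench; this point is 93 mm above the bench. Shut, it lies at station y = +100 mm; it moves with the lid
- scraper: Scraper block, loose, about 0.2 kg: orange plastic base 80 (its x) x 56 (its y) x 24 mm high, with a dark wooden rib 70 x 22 mm on top, from 24 to 62 mm above its underside, to grip across its 22 mm. Origin at the centre of its underside. Its long flat side (facing its y) does the wiping. It starts on its mat
- mat: Fixed green mat, 110 (its x) x 90 (its y) x 3 mm high, home of the scraper, which lies lengthwise on it. Origin at the centre of its underside. Either to the left or the right of the station
- tray: Fixed blue open parts tray, 220 (its x) x 140 (its y) x 20 mm high, walls and floor 6 mm thick. Origin at the centre of its underside. On the other side of the station
- mallet: Loose wooden mallet lying beyond the station, head 60 x 100 x 60 mm, handle along its -y; bystander, origin under the head
- glue: Loose white glue bottle with a red cap, 56 mm across, 150 mm tall; bystander, origin at the centre of its underside
- tape: Loose yellow ring of tape, 100 mm across, 25 mm high; bystander, origin at the centre of its underside
- block_a: Finished joint sample, a light wooden block with dark inlays, 40 (its x) x 48 (its y) x 40 mm high, about 0.055 kg, standing at the back end of the plate; origin at the centre of its underside. May be absent
- block_b: Finished joint sample, a light wooden block with dark inlays, 40 (its x) x 48 (its y) x 40 mm high, about 0.055 kg, standing at the back end of the plate; origin at the centre of its underside. May be absent
- block_c: Finished joint sample, a light wooden block with dark inlays, 40 (its x) x 48 (its y) x 40 mm high, about 0.055 kg, standing at the back end of the plate; origin at the centre of its underside. May be absent
- chip1: Loose dark hardwood chip, 30 x 22 x 12 mm, 11 g, lying on the plate; origin at the centre of its underside as first laid. May be absent
- chip2: Loose dark hardwood chip, 30 x 22 x 12 mm, 11 g, lying on the plate; origin at the centre of its underside as first laid. May be absent
- chip3: Loose dark hardwood chip, 30 x 22 x 12 mm, 11 g, lying on the plate; origin at the centre of its underside as first laid. May be absent
- chip4: Loose dark hardwood chip, 30 x 22 x 12 mm, 11 g, lying on the plate; origin at the centre of its underside as first laid. May be absent
- chip5: Loose dark hardwood chip, 30 x 22 x 12 mm, 11 g, lying on the plate; origin at the centre of its underside as first laid. May be absent
- chip6: Loose dark hardwood chip, 30 x 22 x 12 mm, 11 g, lying on the plate; origin at the centre of its underside as first laid. May be absent
- chip7: Loose dark hardwood chip, 30 x 22 x 12 mm, 11 g, lying on the plate; origin at the centre of its underside as first laid. May be absent
- chip8: Loose dark hardwood chip, 30 x 22 x 12 mm, 11 g, lying on the plate; origin at the centre of its underside as first laid. May be absent

How it is judged:
By the outcome, as a careful person would: the job done as asked, in the order asked, and still so for the second after the job is handed in, with the robot touching nothing.
Of chip1, chip2, chip3, chip4, chip5, chip6, chip7, chip8 only 5 to 8 are there at a start; the rules pass over those that are not, and their reading is None.
Of block_a, block_b, block_c only 2 to 3 are there at a start; the rules pass over those that are not, and their reading is None.
At some moment in a run one of scraper, block_a, block_b, block_c may be knocked a few centimetres aside while the robot is not near it.
Once in a run the grip may slacken for a moment while it holds something.
It also fails if it takes over 210 s, if anything falls off the work surface, if the arm or the gripper's body presses on something with over 40 N, if the wrist force passes 120 N, or if a joint passes its speed limit or range.

## Robot

A 6-joint arm with a two-finger parallel gripper is mounted at the origin on the work surface. World frame = base frame: x ahead of the robot, y to its left, z up, the work surface at z = 0. Lengths are in m, angles in degrees, forces in N, time in s.
With the tool pointing down it reaches from about 0.225 to 0.725 m from the base axis. Payload 3.1 kg.
Tool frame: the origin (TCP) lies on the front face of the gripper's body, between the roots of the fingers; the fingertips stand 73 mm ahead of it and the grasp point (between the pads) lies 54 mm ahead of it; z points along the fingers, y is the line along which they close (so a half turn about z gives the same grasp; the last joint's range is limited). The gripper opens to 85 mm and grips with 20 to 120 N. Pads are 22 mm wide; open, the fingers measure 114 mm over their backs; the gripper's body (76 mm by 85 mm) begins 54 mm behind the grasp point. The pads swing forward as they close: fully open they stand 13 mm farther back than shut.
Start: joints at [68.652, 2.75, 5.684, 92.934, 0, 82.678], TCP at [0.127, 0.509, 0.304] pointing down, gripper open.
Joint ranges: [-166.93, 166.93], [-56.73, 111.36], [-69.38, 81.34], [-121.58, 131.49], [-85.45, 84.26], [-180, 180]. Speed limits (degrees/s): [159.86, 159.86, 180, 180, 180, 180].

## Interface

Orientations are given as a 3x3 rotation matrix whose columns are the frame's x, y, z axes.
In Python, from workcell import manip, state, cams, job, spotter gives the robot as it stands. The module is installed in compiled form; this text tells all that it offers. Calls block until the motion is done:
- manip.reach(position, orientation): joint-space move of the TCP to a pose.
- manip.servo_line(position, v=0.15, rotation=None, force_limit=None): straight line of the TCP; rotation=None keeps the orientation; v is the mean speed in m/s. With force_limit (N) it stops when the force on the tool has changed by that much, and returns True; else False.
- manip.move_j(angles): joint-space move.
- manip.move_gripper(opening): opening from 0.0 (shut) to 1.0 (fully open); the grip force is fixed at half the most; returns when the fingers have stopped.
- manip.hold(seconds).
- manip.ik(position, orientation): joint angles nearest the present ones, or None.
- state(): the state.
- cams.get_image(name): name is "side" or "top"; returns a dict with "color" (420x560x3 uint8, red, green, blue), "z_map" (420x560 float32, m along the optical axis (not along the pixel's ray), 0 where there is no reading), "vertical_fov" (degrees; the focal length in pixels is half the picture's height over the tangent of half this angle, whatever the lens; pixels are square), "cx", "cy" (the principal point, pixels), "k1" (the pictures are not rectified: a ray, as slopes to the right and down, at radius r is drawn at 1 + k1 r^2 times it, then the intrinsics apply), "xyz" and "attitude" of the camera in the world. Camera axes: x right, y up, looking along -z (the intrinsics and any distortion apply to the point x, -y, -z); pixel columns grow to the right and rows downward; lengths in m; the calibration is good to about 2 mm. A picture is of the moment at which its call begins.
A pose or a line that the arm cannot do raises manip.MotionError and nothing moves.
- job.close_job(): hands the job in; it is judged then, once.
Trained networks look in a picture, given as the dict that the camera call returned (one of the last four; its "shot" number tells which), for a name from the list of things; names that differ only in an ending like _2 or _b are one class to them, and where a whole thing is asked for, a point or a joint stands for the part that bears it (a point fixed in the world has none). Each returns a list of dicts, best first, with "score" (0 to 1); they miss things now and then, are a little off and sometimes report something else, mostly with a low value. They report only what shows in the picture. A call takes as long as a camera call.
- spotter.search_frame(picture, target): "position" ([x, y, z] in m, in world coordinates, good to about 4 mm: the middle of the surface that is visible of it).
- spotter.spot_point(picture, target): "position" ([x, y, z] in m, in world coordinates, good to about 4 mm: a listed point, or the origin of a listed thing).
The state is a dict: "clock": time; "joints": joint angles; "qd": joint speeds; "tau": joint torques, N m; "eef_pos": TCP position; "ee_rot": TCP orientation; "ft_force": force on the tool from outside, world axes, zero at the start; "torque": the same for the moment, N m; "finger_gap": opening from 0.0 (shut) to 1.0 (fully open); "finger_force": force on a finger pad.
Only numpy, scipy, OpenCV 4.12 (cv2) and the standard library are available. Lean on these libraries where they do the work, as an engineer would, in place of code of your own. Each camera call takes 0.05 s, during which the arm holds its last target. There are 200 camera calls.

## Working session

There is one attempt and no reset: what is moved stays moved. The work goes in short steps, each a Python script; the robot and the scene stay as the last script left them, time stands still between calls to the robot, and variables do not carry over. Pictures are saved under pics/ and viewed, at most 14 in all, crops included, and the job is handed in when it is done.

```bash
mkdir -p pics
cat > h.py <<'E'
import numpy as np, cv2
from workcell import manip, state, cams, job, spotter
def cloud(p):
    H,W=p["z_map"].shape
    f=H/2/np.tan(np.radians(p["vertical_fov"])/2)
    K=np.array([[f,0,p["cx"]],[0,f,p["cy"]],[0,0,1]])
    u,v=np.meshgrid(np.arange(W),np.arange(H))
    n=cv2.undistortPoints(np.stack([u,v],-1).reshape(-1,1,2).astype(np.float64),K,np.array([p["k1"],0,0,0,0.])).reshape(H,W,2)
    z=p["z_map"].astype(float)
    c=np.stack([n[...,0]*z,-n[...,1]*z,-z],-1)
    w=c@np.array(p["attitude"]).T+np.array(p["xyz"])
    w[z==0]=np.nan
    return w
def save(p,name): cv2.imwrite("pics/"+name,p["color"][...,::-1])
E
python3 - <<'E'
from h import *
for n in("side","top"):
    p=cams.get_image(n); save(p,n+"0.png"); print(n,p["xyz"],np.round(p["attitude"],3).tolist(),p["vertical_fov"],p["k1"],p["cx"],p["cy"])
    for t in ["station","bin_mouth","lid_grip","scraper","mat","tray","block_a","chip1","mallet","glue","tape"]:
        for f in ("spot_point","search_frame"):
            print(t,f[:4],[(np.round(d["position"],3).tolist(),round(d["score"],2)) for d in getattr(spotter,f)(p,t)] )
print(state())
E
```

```text
side [ 0.42288458 -0.62280533  0.80499951] [[0.946, 0.242, -0.217], [-0.325, 0.705, -0.631], [-0.0, 0.667, 0.745]] 50.10631094018933 -0.021016003250428808 280.13790284835 216.7894739932279
station spot [([0.52, 0.005, 0.001], 0.7), ([0.511, 0.366, 0.001], 0.56)]
station sear [([0.516, -0.072, 0.082], 0.93)]
bin_mouth spot []
bin_mouth sear [([0.514, -0.073, 0.084], 0.55)]
lid_grip spot []
lid_grip sear [([0.517, 0.095, 0.082], 0.7)]
scraper spot [([0.506, 0.366, 0.004], 0.69)]
scraper sear [([0.506, 0.352, 0.031], 0.74)]
mat spot [([0.493, 0.368, 0.001], 0.64), ([0.432, -0.069, 0.077], 0.38), ([0.769, -0.244, 0.007], 0.22), ([0.493, 0.001, 0.081], 0.21)]
mat sear [([0.46, 0.34, 0.004], 0.84)]
tray spot []
tray sear [([0.545, -0.355, 0.005], 0.77)]
block_a spot [([0.573, -0.161, 0.078], 0.77), ([0.433, -0.154, 0.081], 0.6)]
block_a sear [([0.505, -0.167, 0.122], 0.97), ([0.572, -0.176, 0.12], 0.69), ([0.435, -0.165, 0.122], 0.65)]
chip1 spot [([0.768, -0.244, 0.004], 0.66), ([0.493, -0.06, 0.081], 0.63), ([0.43, -0.072, 0.078], 0.48), ([0.585, -0.076, 0.082], 0.48), ([0.493, 0.002, 0.
[... 2519 characters left out ...]
 9.29318679e+01,
       1.20983527e-03, 8.26763917e+01]), 'qd': array([-0.05007518,  0.00740373,  0.07634299, -0.06205696,  0.01241061,
        0.07314989]), 'tau': array([-2.55674589e-03, -3.38632143e+01,  3.20148253e+01,  1.33973863e-03,
       -5.35149647e-04, -6.64885480e-08]), 'eef_pos': array([0.1272666 , 0.50934711, 0.30392656]), 'ee_rot': array([[-9.70182845e-01,  2.42374187e-01,  1.57547949e-06],
       [ 2.42374187e-01,  9.70182843e-01,  6.20293046e-05],
       [ 1.35057991e-05,  6.05616228e-05, -9.99999998e-01]]), 'ft_force': array([0.20287721, 0.29926009, 0.00941422]), 'torque': array([-0.00956896, -0.01765429,  0.00683677]), 'finger_force': 0.0, 'finger_gap': 0.9992633020044759}
```

View pics/top0.png

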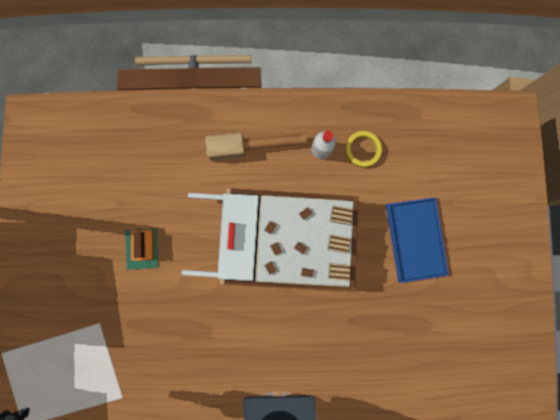

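View pics/side0.png

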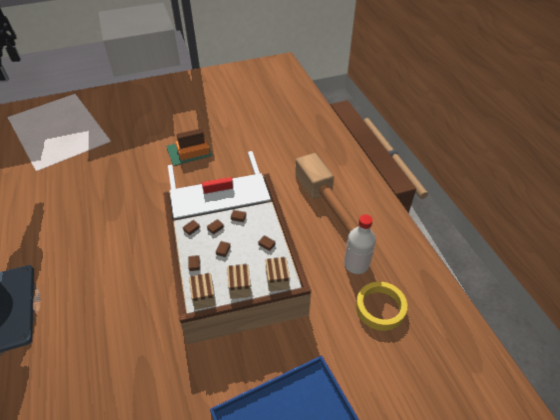

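Top picture: 3 blocks at (342,215), (340,243) and (340,271). There are 6 chips at (306,213), (270,227), (276,249), (300,248), (270,268) and (307,272), a red grip at (231,236), the scraper at (142,246) and the tray at (417,240). The side view agrees. Next I measure everything from depth.

```bash
cat >> h.py <<'E'
def rect(P):
    (c,s,a)=cv2.minAreaRect((P[:,:2]*1000).astype(np.float32))
    return np.round(np.array(c)/1000,4).tolist(),np.round(s,1).tolist(),round(a,1)
def comps(m,P,mn=15):
    n,l=cv2.connectedComponents(m.astype(np.uint8)); out=[]
    for i in range(1,n):
        q=P[l==i]; q=q[~np.isnan(q[:,0])]
        if len(q)>=mn: out.append(q)
    return out
def segs(p):
    P=cloud(p); c=p["color"].astype(int); hsv=cv2.cvtColor(p["color"],cv2.COLOR_RGB2HSV).astype(int)
    H,S,V=hsv[...,0],hsv[...,1],hsv[...,2]; z=P[...,2]; x=P[...,0]; y=P[...,1]
    st=(abs(x-.52)<.16)&(abs(y)<.3)
    with np.errstate(all='ignore'):
        return P,{"white":st&(S<60)&(V>110)&(abs(z-.08)<.008),
        "red":st&((H<6)|(H>174))&(S>170)&(z>.07),
        "block":st&(y<0.1)&(z>.112),
        "chip":st&(z>.084)&(z<.11)&(V<130)&(S>60)&(abs(x-.515)<.11)&(abs(y+.03)<.09+.03),
        "green":(H>60)&(H<90)&(S>100)&(z<.02)&(y>.2),
        "orange":(H<15)&(S>180)&(V>120)&(z>.02)&(z<.05)&(y>.25)&(y<.5)&(x<.65)&(x>.35),
        "rib":(z>.05)&(z<.08)&(y>.25)&(y<.5)&(x<.65)&(x>.35),
        "blue":(H>100)&(H<125)&(S>130)&(y<-.2)&(z<.04)&(x>.3)}
E
python3 - <<'E'
from h import *
for n in("top","side"):
    p=cams.get_image(n); P,s=segs(p)
    for k,m in s.items():
        for q in comps(m,P): print(n,k,len(q),rect(q),"z",np.round(np.percentile(q[:,2],[5,50,95]),4))
    z=P[...,2]; q=P[(abs(z-.092)<.004)&(abs(P[...,0]-.52)<.16)&(abs(P[...,1])<.25)]
    print("fence",rect(q))
E
```

```text
top white 2841 ([0.5291, 0.1458], [179.1, 221.7], 86.0) z [0.0751 0.0801 0.0835]
top white 6333 ([0.5129, -0.0721], [241.5, 221.4], 85.7) z [0.0775 0.0808 0.0843]
top white 41 ([0.4365, 0.2274], [31.9, 10.1], 87.6) z [0.0724 0.0739 0.077 ]
top red 99 ([0.5273, 0.114], [10.5, 58.0], 86.2) z [0.1025 0.1059 0.109 ]
top block 320 ([0.5755, -0.1626], [49.1, 40.9], 78.5) z [0.1169 0.1204 0.1238]
top block 323 ([0.5024, -0.1549], [49.4, 40.3], 78.6) z [0.1171 0.1206 0.1238]
top block 327 ([0.4327, -0.1536], [49.3, 40.3], 84.2) z [0.1172 0.1202 0.1232]
top chip 51 ([0.6219, -0.1071], [85.1, 5.2], 87.6) z [0.0887 0.0922 0.0947]
top chip 74 ([0.5821, -0.0747], [17.9, 26.0], 35.6) z [0.0895 0.0926 0.0952]
top chip 73 ([0.5479, 0.0156], [18.4, 25.7], 57.9) z [0.0889 0.0919 0.0953]
top chip 73 ([0.4938, 0.0019], [26.0, 17.0], 25.4) z [0.0891 0.0924 0.0953]
top chip 75 ([0.4946, -0.0604], [25.9, 18.4], 54.9) z [0.0891 0.0919 0.0953]
top chip 73 ([0.4455, 0.0167], [25.8, 17.6], 30.4) z [0.0885 0.0924 0.0956]
top chip 75 ([0.4317, -0.0756], [25.8, 17.2], 83.5) z [0.0884 0.0924 0.0954]
top chip 96 ([
[... 1110 characters left out ...]
) z [0.0859 0.0921 0.0947]
side chip 124 ([0.493, 0.0018], [27.9, 20.6], 23.9) z [0.0859 0.0918 0.0942]
side chip 107 ([0.6233, -0.1016], [96.5, 6.3], 87.4) z [0.085  0.0919 0.095 ]
side chip 132 ([0.5826, -0.0755], [20.0, 28.9], 36.2) z [0.0863 0.0926 0.0945]
side chip 135 ([0.4945, -0.061], [29.3, 21.2], 52.3) z [0.0866 0.0923 0.0948]
side chip 132 ([0.4316, -0.0767], [28.9, 18.0], 78.8) z [0.0866 0.0924 0.0942]
side orange 156 ([0.5073, 0.3463], [76.8, 21.2], 0.4) z [0.0242 0.0278 0.0306]
side rib 255 ([0.5078, 0.364], [69.5, 27.5], 2.3) z [0.0514 0.064  0.0679]
side blue 5248 ([0.5265, -0.3391], [109.8, 246.1], 70.9) z [0.0041 0.0067 0.0201]
fence ([0.5158, -0.038], [334.4, 244.6], 85.8)
```

```bash
cat >> h.py <<'E'
YAW=np.radians(-4.25); O=np.array([.5188,.0077])
EX=np.array([np.cos(YAW),np.sin(YAW)]); EY=np.array([-np.sin(YAW),np.cos(YAW)])
def st2w(x,y): return O+x*EX+y*EY
def w2st(p): d=np.array(p)[:2]-O; return np.array([d@EX,d@EY])
def R(a):
    a=np.radians(a); return np.array([[-np.sin(a),np.cos(a),0],[np.cos(a),np.sin(a),0],[0,0,-1.]])
def line(xy,z,a=None,v=.2,fl=None):
    return manip.servo_line(np.array([xy[0],xy[1],z]),v=v,rotation=None if a is None else R(a),force_limit=fl)
def reach(xy,z,a): manip.reach(np.array([xy[0],xy[1],z]),R(a))
def up(z,v=.25): e=state()["eef_pos"]; line(e[:2],z,v=v)
TR=np.array([.5109,-.3878]); TA=6.7
def tray(x,y=0):
    t=np.radians(TA); return TR+x*np.array([np.cos(t),np.sin(t)])+y*np.array([-np.sin(t),np.cos(t)])
def blocks(cam="top"):
    P,s=segs(cams.get_image(cam)); out=[]
    for q in comps(s["block"],P,100):
        c,sz,a=rect(q)
        if 36<min(sz)<44 and 44<max(sz)<54 and abs(np.median(q[:,2])-.12)<.005:
            if sz[0]<sz[1]: a-=90   # angle of the long (y) side
            a=(a-90+90)%180-90      # block x axis
            out.append((np.array(c),a))
    return sorted(out,key=lambda b:b[0][0])
def pick_place(c,a,tx,zg=.165):
    manip.move_gripper(.72)
    reach(c,.23,a); line(c,zg,v=.15)
    manip.move_gripper(.2); g=state()["finger_gap"]
    line(c,.205)
    t=tray(tx); line(t,.205,TA,v=.2); g2=state()["finger_gap"]
    line(t,.12,v=.15)
    hit=line(t,zg-.080+.006-.0005,v=.06,fl=8)
    print("gap",round(g,3),round(g2,3),"hit",hit,"z",state()["eef_pos"][2],state()["finger_force"])
    manip.move_gripper(.66); line(t,.2,v=.25)
E
python3 - <<'E'
from h import *
b=blocks(); print(b, [w2st(x[0]) for x in b])
pick_place(*b[0],-.065)
print(blocks(),state()["clock"]); 
for n in("top","side"):
    p=cams.get_image(n); save(p,n+"1.png")
    P=cloud(p); z=P[...,2]
    for q in comps((z>.035)&(z<.055)&(P[...,1]<-.28)&(P[...,0]<.7),P): print(n,rect(q),np.median(q[:,2]))
E
```

```text
[(array([ 0.4327, -0.154 ]), -6.200000000000003), (array([ 0.5025, -0.1547]), -11.799999999999997), (array([ 0.5754, -0.1627]), -11.5)] [array([-0.0738799, -0.1676361]), array([-0.00421996, -0.1631614 ]), array([ 0.06907245, -0.16573689])]
gap 0.455 0.457 hit True z 0.09257081458595437 62.59178280830383
[(array([ 0.5026, -0.1546]), -12.0), (array([ 0.5753, -0.1625]), -11.799999999999997)] 10.1583
top ([0.4478, -0.395], [40.9, 49.5], 6.0) 0.04637105646231354
side ([0.4492, -0.3729], [14.2, 40.4], 72.8) 0.047175710310480734
```

View pics/top1.png

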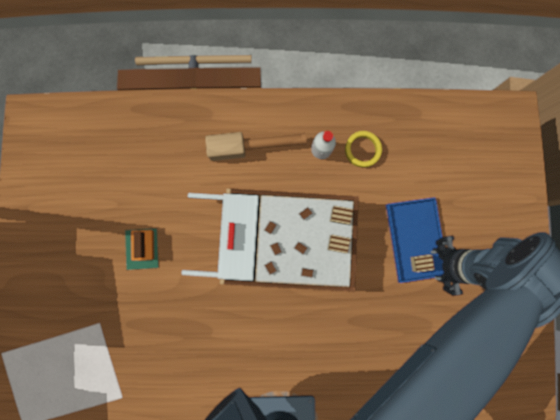

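The first block stands upright in the tray at (423,264), and the other two are unmoved at (342,215) and (340,243). I'll do those two and then open the lid.

```bash
cat >> h.py <<'E'
def trayblocks(cam="top"):
    P=cloud(cams.get_image(cam)); z=P[...,2]
    return [(rect(q),round(float(np.median(q[:,2])),4)) for q in comps((z>.035)&(z<.055)&(P[...,1]<-.28)&(P[...,0]<.7),P)]
E
python3 - <<'E'
from h import *
pick_place(*blocks()[0],0.0)
b=blocks(); print(b,trayblocks(),state()["clock"])
pick_place(*b[0],.065)
reach(st2w(0,-.05),.3,60)
print(blocks(),trayblocks(),state()["clock"])
P,s=segs(cams.get_image("side"))
for k in("chip","red","orange","rib"):
    for q in comps(s[k],P): print(k,rect(q),round(float(np.median(q[:,2])),4))
p=cams.get_image("side");save(p,"side2.png")
E
```

```text
gap 0.458 0.454 hit True z 0.09251702085192745 61.670265197753906
[(array([ 0.5754, -0.1628]), -11.900000000000006)] [(([0.5119, -0.3876], [37.7, 51.1], 6.2), 0.0462), (([0.4478, -0.3946], [40.6, 49.3], 6.4), 0.0465)] 16.275
gap 0.457 0.457 hit True z 0.0927550619268125 62.649675607681274
[] [(([0.5759, -0.3806], [40.2, 51.5], 6.9), 0.0462), (([0.5119, -0.3873], [37.7, 50.3], 6.2), 0.046), (([0.4477, -0.3945], [41.0, 49.4], 6.5), 0.0463)] 23.4417
chip ([0.4094, 0.0336], [112.8, 8.8], 89.7) 0.0927
chip ([0.5473, 0.0144], [19.3, 28.7], 51.0) 0.0924
chip ([0.4454, 0.0157], [28.7, 20.9], 32.2) 0.0921
chip ([0.4936, 0.0014], [28.0, 19.8], 21.4) 0.0921
chip ([0.6237, -0.1054], [89.0, 6.1], 86.6) 0.092
chip ([0.5823, -0.0753], [21.5, 28.5], 36.4) 0.0925
chip ([0.4943, -0.0615], [27.3, 20.8], 54.6) 0.0923
chip ([0.4315, -0.0773], [28.2, 18.3], 76.7) 0.0922
red ([0.5278, 0.0215], [193.6, 14.4], 76.3) 0.1002
orange ([0.4997, 0.3459], [22.8, 62.2], 89.3) 0.0277
rib ([0.495, 0.3633], [43.2, 26.4], 1.2) 0.0641
```

View pics/side2.png

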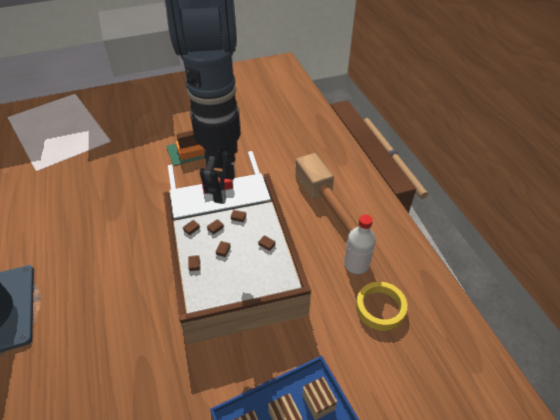

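All three blocks stand in the tray, the plate holds only the 6 chips, and the grip at (218,186) is free. Next is the lid.

```bash
cat >> h.py <<'E'
SA=90+np.degrees(YAW)
def lid(y0,dy):
    manip.move_gripper(.6)
    c=st2w(0,y0); reach(c,.22,SA); line(c,.159,v=.15)
    manip.move_gripper(0.); print("grip gap",state()["finger_gap"],state()["finger_force"])
    c=state()["eef_pos"][:2]
    hit=line(c+dy*EY,.159,v=.06,fl=15)
    manip.hold(.1); e=state(); print("hit",hit,"station",w2st(e["eef_pos"]),"F",e["ft_force"],"gap",e["finger_gap"])
    manip.move_gripper(.6); up(.25)
E
python3 - <<'E'
from h import *
lid(.104,.1)
reach([.3,.2],.3,SA)
for n in("top","side"):
    p=cams.get_image(n); P,s=segs(p)
    for k in("red","orange","rib","green","chip"):
        for q in comps(s[k],P): print(n,k,rect(q),round(float(np.median(q[:,2])),4))
    for q in comps(s["red"],P): print("red st",w2st(rect(q)[0]))
save(p,"side3.png"); print(state()["clock"])
E
```

```text
grip gap 0.16585139042664826 60.44775366783142
hit True station [0.00119079 0.18526809] F [-0.1106845  -1.76409139  4.05542908] gap 0.16629893965742915
top red ([0.5323, 0.19], [12.1, 60.1], 85.5) 0.1063
top orange ([0.5088, 0.3494], [27.2, 73.0], 88.2) 0.0271
top rib ([0.5085, 0.3628], [66.1, 22.4], 2.5) 0.0644
top green ([0.4976, 0.3697], [99.6, 83.7], 0.7) 0.0033
top chip ([0.6229, -0.1108], [77.4, 5.2], 88.9) 0.0923
top chip ([0.5824, -0.0749], [18.0, 26.2], 36.1) 0.0926
top chip ([0.5478, 0.0154], [18.0, 25.9], 58.8) 0.092
top chip ([0.4939, 0.0019], [26.0, 17.0], 25.6) 0.0922
top chip ([0.4949, -0.0604], [25.7, 18.3], 53.9) 0.0926
top chip ([0.4456, 0.0167], [25.7, 17.5], 30.3) 0.0923
top chip ([0.4321, -0.0755], [26.7, 16.6], 79.4) 0.092
top chip ([0.4085, 0.0355], [105.6, 7.8], 88.7) 0.0916
red st [-4.71002638e-05  1.82799173e-01]
side red ([0.5312, 0.1902], [20.5, 66.8], 83.6) 0.103
side orange ([0.5071, 0.3461], [25.6, 76.8], 89.1) 0.0275
side rib ([0.5082, 0.3634], [70.4, 26.8], 5.4) 0.0639
side chip ([0.4095, 0.03], [120.0, 9.2], 89.6) 0.0926
side chip ([0.5473, 0.0146], [18.9, 29.1], 56.3) 0.0924
side chip ([0.4447, 0.0164], [26.8, 21.4], 27.4) 0.092
side chip ([0.4929, 0.0008], [27.1, 20.9], 25.9) 0.0923
side chip ([0.6215, -0.1053], [6.6, 89.2], 0.1) 0.0926
side chip ([0.5821, -0.0754], [22.6, 29.4], 36.6) 0.0924
side chip ([0.4937, -0.0616], [28.2, 21.1], 54.9) 0.0924
side chip ([0.4318, -0.0754], [30.3, 18.0], 79.0) 0.0925
red st [-0.0011589  0.1829171]
28.8167
```

View pics/side3.png

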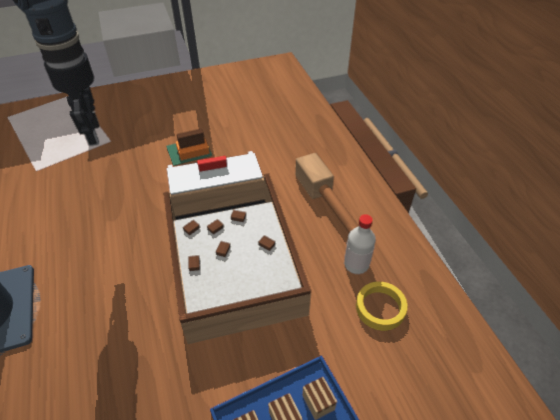

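The lid is open at its stop (station y 0.185), with the bin clear at (220,195). Now the scraper.

```bash
cat >> h.py <<'E'
def lane(x,y0=-.155,y1=.034,zt=.181):
    c=st2w(x,y0); line(c,.225,SA,v=.25)
    if line(c,zt,v=.08,fl=6):
        z=state()["eef_pos"][2]; print("early contact",z); zt=max(z+.001,zt); line(c,zt,v=.05)
    c=st2w(x,y1); hit=line(c,zt,v=.11,fl=25); e=state()
    print("lane",x,"hit",hit,w2st(e["eef_pos"]),"gap",round(e["finger_gap"],3),"F",np.round(e["ft_force"],1),round(e["finger_force"],1))
    up(.225)
def report(cam):
    p=cams.get_image(cam); P,s=segs(p)
    for q in comps(s["chip"],P):
        c,sz,a=rect(q)
        if max(sz)<40: print(cam,"chip",np.round(w2st(c),3),sz)
    return p
E
python3 - <<'E'
from h import *
P,s=segs(cams.get_image("top")); q=max(comps(s["rib"],P),key=len); c,sz,a=rect(q); print(c,sz,a)
assert abs(c[0]-.5085)<.004 and abs(c[1]-.3632)<.004
c=np.array(c); c[1]=.3633
manip.move_gripper(.55); reach(c,.2,91.8); line(c,.103,v=.12)
manip.move_gripper(0.); e=state(); print("gap",e["finger_gap"],e["finger_force"],e["eef_pos"])
line(c,.24); print("w",state()["ft_force"])
line(st2w(0,-.155),.24,SA,v=.2); e=state(); print("gap",e["finger_gap"],e["ft_force"])
for n in("side","top"): p=report(n); save(p,n+"4.png")
E
```

```text
[0.5084, 0.3632] [65.9, 22.0] 1.7
gap 0.24873261559139218 59.27028179168701 [0.50916289 0.3638069  0.10446483]
w [-0.57974799  0.41167832 -3.2274552 ]
gap 0.25052049548680755 [ 1.02565793  0.34964851 -2.62888177]
side chip [-0.075  0.003] [27.0, 20.2]
side chip [-0.024 -0.008] [29.4, 19.7]
side chip [ 0.069 -0.079] [19.4, 27.1]
side chip [-0.081 -0.091] [29.6, 18.2]
top chip [ 0.069 -0.078] [17.8, 26.6]
top chip [0.028 0.01 ] [17.9, 25.1]
top chip [-0.025 -0.008] [26.0, 16.9]
top chip [-0.019 -0.07 ] [25.9, 18.6]
top chip [-0.074  0.004] [25.8, 18.0]
top chip [-0.08 -0.09] [27.2, 16.4]
```

View pics/side4.png

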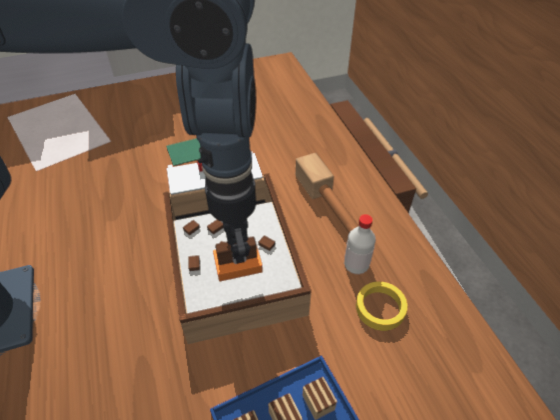

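The scraper is held level above the back end at (238,258), and no chips are beneath it. First the middle lane.

Run:
```python
from h import *
lane(0,zt=.1825)
for n in("side","top"): p=report(n); save(p,n+"5.png")
print(state()["clock"])
```

```text
early contact 0.18136796382126813
lane 0 hit False [5.99138593e-05 3.34773889e-02] gap 0.248 F [ 0.8  1.  -1.7] 59.0
side chip [-0.074  0.002] [26.8, 20.1]
side chip [ 0.069 -0.079] [20.4, 28.7]
side chip [-0.081 -0.091] [28.8, 18.1]
top chip [ 0.069 -0.077] [18.0, 26.6]
top chip [-0.08  -0.089] [26.7, 16.6]
38.4417
```

View pics/side5.png

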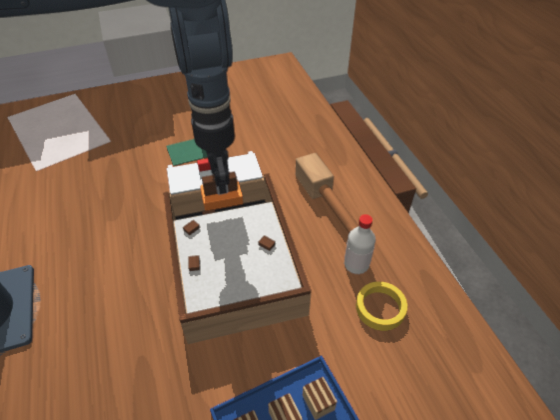

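The middle lane is clear: three chips remain, at (191,228), (194,263) and (267,242). Now the two side lanes.

Run:
```python
from h import *
lane(.066,zt=.1827); print(state()["clock"])
for n in("side","top"): report(n)
lane(-.066,zt=.1827)
line(st2w(0,-.155),.235,SA,v=.25)
for n in("side","top"): p=report(n); save(p,n+"6.png")
print(state()["clock"])
a=cv2.imread("pics/side6.png"); cv2.imwrite("pics/c6.png",cv2.resize(a[120:330,140:340],None,fx=2.8,fy=2.8))
```

```text
early contact 0.1811858696640893
lane 0.066 hit False [0.06606003 0.03338058] gap 0.248 F [ 0.2 -0.  -2.3] 59.4
42.3583
side chip [-0.074  0.002] [26.6, 22.8]
side chip [-0.081 -0.09 ] [30.4, 18.1]
top chip [-0.08  -0.089] [26.5, 16.4]
early contact 0.1810555869940088
lane -0.066 hit False [-0.06595037  0.03353754] gap 0.245 F [-0.  -0.4 -2.6] 59.5
47.55
```

View pics/c6.png

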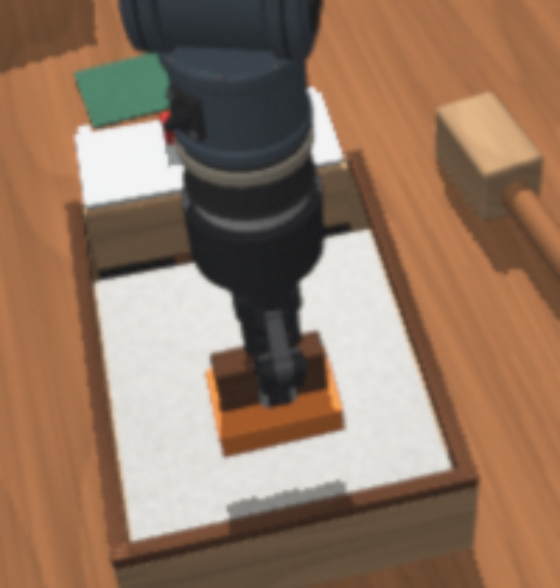

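View pics/top6.png

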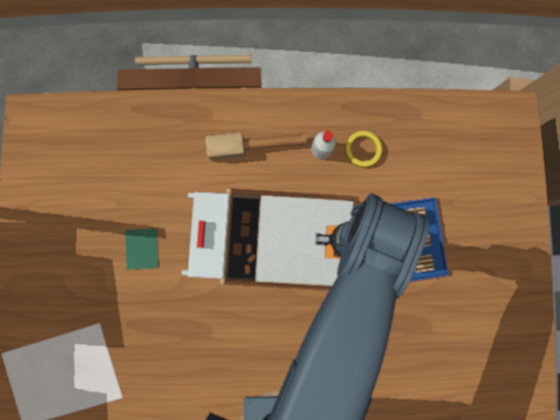

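The plate is clear, and all 6 chips lie in the bin around (238-251, 216-269). Now the scraper goes back on the mat.

Run:
```python
from h import *
L=[]
for n in("top","side"):
    P,s=segs(cams.get_image(n)); q=max(comps(s["green"],P),key=len); r=rect(q); print(n,r,np.median(q[:,2])); L.append(r)
c,sz,a=L[0]
if sz[0]<sz[1]: a-=90
c=np.array(c); print("mat",c,a); assert abs(c[0]-.497)<.006 and abs(c[1]-.371)<.006 and abs(a)<6
line(st2w(0,-.1),.245,SA); line(c,.245,90+a,v=.2); e=state(); print("gap",e["finger_gap"],e["ft_force"])
line(c,.13,v=.15)
hit=line(c,.1035,v=.04,fl=5); e=state(); print("hit",hit,e["eef_pos"],e["finger_gap"])
manip.move_gripper(.5); up(.25)
reach([.3,.2],.3,SA)
for n in("top","side"):
    p=cams.get_image(n); P,s=segs(p)
    for k in("orange","rib","green"):
        for q in comps(s[k],P): print(n,k,rect(q),round(float(np.median(q[:,2])),4))
save(p,"side7.png"); print(trayblocks()); print(state()["clock"])
```

```text
top ([0.4981, 0.3711], [101.2, 82.3], 2.1) 0.003210740688786684Traceback (most recent call last):
  File "<stdin>", line 4, in <module>
ValueError: max() iterable argument is empty
```

Run:
```python
from h import *
p=cams.get_image("side"); P=cloud(p); hsv=cv2.cvtColor(p["color"],cv2.COLOR_RGB2HSV)
m=(hsv[...,0]>55)&(hsv[...,0]<100)&(hsv[...,1]>70)&(abs(P[...,1]-.37)<.08)&(abs(P[...,0]-.5)<.1)
for q in comps(m,P): print("side",rect(q),np.nanmedian(q[:,2]))
P,s=segs(cams.get_image("top")); q=max(comps(s["green"],P),key=len); c,sz,a=rect(q)
if sz[0]<sz[1]: a-=90
c=np.array(c); print("mat",c,a); assert abs(c[0]-.497)<.006 and abs(c[1]-.371)<.006 and abs(a)<6
line(st2w(0,-.1),.245,SA); line(c,.245,90+a,v=.2); e=state(); print("gap",e["finger_gap"],e["ft_force"])
line(c,.13,v=.15)
hit=line(c,.1035,v=.04,fl=5); e=state(); print("hit",hit,e["eef_pos"],e["finger_gap"])
manip.move_gripper(.5); up(.25)
reach([.3,.2],.3,SA)
for n in("top","side"):
    p=cams.get_image(n); P,s=segs(p)
    for k in("orange","rib","green"):
        for q in comps(s[k],P): print(n,k,rect(q),round(float(np.median(q[:,2])),4))
save(p,"side7.png"); print(trayblocks()); print(state()["clock"])
```

```text
side ([0.4869, 0.3694], [85.9, 87.1], 3.1) 0.003996285348804418
mat [0.4983 0.3703] 1.4
gap 0.2485210708711112 [-0.30256633  0.47988874 -2.12209431]
hit True [0.49817483 0.3700582  0.10482834] 0.2527065236493568
top orange ([0.4995, 0.3523], [22.2, 75.2], 89.2) 0.0271
top rib ([0.4981, 0.3689], [22.7, 65.2], 89.9) 0.0645
top green ([0.4983, 0.3711], [102.1, 81.5], 3.9) 0.0029
side orange ([0.4967, 0.3513], [24.5, 76.2], 89.7) 0.0277
side rib ([0.4979, 0.369], [70.0, 25.6], 2.1) 0.064
[(([0.5759, -0.3803], [40.2, 52.1], 6.8), 0.0465), (([0.512, -0.3891], [37.8, 51.7], 6.2), 0.0465), (([0.4476, -0.3954], [40.9, 49.8], 4.8), 0.0464)]
54.425
```

View pics/side7.png

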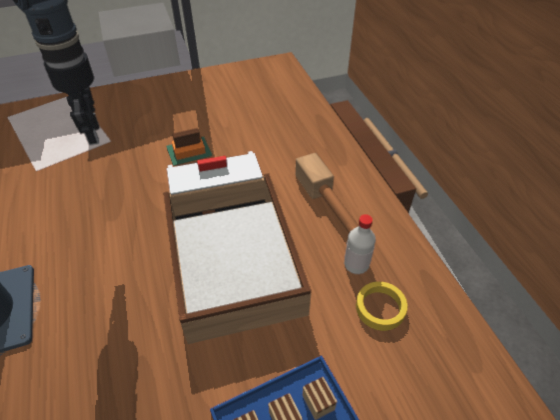

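The scraper stands upright, centred on the mat at (187,145), and the plate is empty. Now I shut the lid.

Run:
```python
from h import *
lid(.185,-.105)
reach([.3,.2],.3,SA)
for n in("top","side"):
    p=cams.get_image(n); P,s=segs(p)
    for k in("red","orange","rib"):
        for q in comps(s[k],P): print(n,k,rect(q),round(float(np.median(q[:,2])),4),np.round(w2st(rect(q)[0]),4))
    report(n); save(p,n+"8.png")
print(trayblocks(),state()["clock"])
```

```text
grip gap 0.16892777015564578 60.60149967670441
hit True station [0.00089418 0.09907166] F [0.6883999  2.91335106 3.98414438] gap 0.177630663565114
top red ([0.5261, 0.106], [10.4, 60.3], 84.8) 0.1065 [-0.      0.0986]
top orange ([0.4995, 0.3514], [75.3, 19.7], 1.2) 0.0273 [-0.0447  0.3413]
top rib ([0.4981, 0.3697], [65.5, 22.8], 0.7) 0.0643 [-0.0475  0.3595]
side red ([0.5254, 0.1076], [20.0, 63.7], 85.5) 0.103 [-0.0008  0.1001]
side orange ([0.4966, 0.3534], [75.7, 25.8], 1.9) 0.0278 [-0.0478  0.3431]
side rib ([0.4979, 0.3706], [69.6, 29.6], 1.2) 0.0638 [-0.0477  0.3604]
[(([0.5758, -0.3803], [40.4, 51.0], 6.4), 0.0466), (([0.512, -0.3882], [37.7, 50.8], 6.2), 0.0464), (([0.4477, -0.3947], [40.6, 48.6], 5.8), 0.0466)] 60.2333
```

View pics/top8.png

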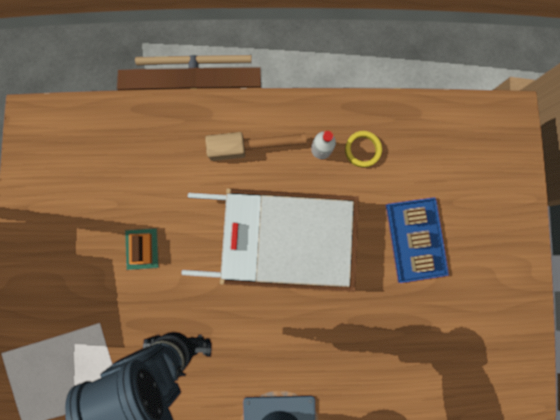

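The lid is shut at (236,236): gripper travel from open to shut was 86 mm, against a nominal 85. The scraper is on its mat at (141,248), and three blocks stand in the tray at (415,216), (419,240) and (422,263). The bystanders have not moved.

```bash
python3 -c "
from h import *
print(job.close_job())"
```

```text
the job is handed in; nothing more can be done
None
```

The job is handed in: three blocks stand in the tray, all six chips are in the bin, the scraper is upright on its mat, the lid is shut, and the mallet, glue and tape were left alone, at about 60 s of the 210 s limit.

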